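# Snap the inspection lamp into its spring clip holder

### The job

The orange inspection lamp has been pushed head first into the low red cubby. Pull it right out by its handle end, put it down and take it again by the middle, then press it down past the sprung rollers of the blue holder until it sits fully home in both forks with the black lamp head in the wide end pocket and the jaw closed over it, and let go. Do not knock the spray can, the bottle, the tin or the socket case about.

Things in the scene. Friction and masses are not known exactly. Their poses are not given: they have to be found in the camera images.
- lamp_center (a point): The inspection lamp: a loose straight wand 195 mm long, about 0.2 kg. Point on its axis, 13 mm above the bench when it lies flat (as at the start, lens up); x axis along the wand to the head, z up. Orange round handle, 20 mm diameter, from x = -76 to +55 mm, then the head. Centre of mass near x = +20 mm. It starts head first in the cubby.
- lamp_butt (a point): Centre of the black rubber butt cap, 26 x 26 x 14 mm, on the wand's axis at x = -83 mm from lamp_center; the wand ends at x = -90. At the start only the last 48 to 65 mm of the wand (cap and some handle) stick out of the cubby's mouth.
- lamp_head (a point): Centre of the black lamp head, 50 long x 34 wide x 26 mm high with a yellow lens on top, on the wand's axis 80 mm from lamp_center (x = +55 to +105 mm).
- cubby: Red steel cubby fixed to the bench, 170 (x) x 116 (y) x 46 mm high, no floor, solid sides and back and a solid milky-clear plastic roof over all of it; origin on the bench at the centre of its footprint. Open mouth on the -x face (x = -85 mm), 104 mm wide, 40 mm high. The lamp slides out along the bench roughly in -x; it is out when the whole lamp lies beyond the mouth.
- rack: Blue clip holder fixed to the bench; origin on the bench under its middle, x along the lamp's place towards the wide head pocket, y to the sprung jaw, z up. Base plate 236 x 90 x 12 mm. Two grey forks at x = -42 and +42 mm, 16 mm long each; fork floors at z = 40 mm. Fixed prongs at y = -11.5 mm, flared lead-ins up to z = 85 mm.
- clip_seat (a point): Where lamp_center belongs: holder x = 0, y = 0, z = 50 mm; axes as the holder's. The 68 mm gap between the forks is the only place where fingers can hold the seated handle (grip within about 25 mm of lamp_center); the end cheeks keep fingers off both ends.
- clip_rollers (a point): Midway between the two 12 mm white rollers of the sprung jaw, one at each fork: holder y = +11.5, z = 63 mm. They leave too little room for the handle: laid on them the wand's axis is at about z = 74 mm; it must be pressed straight down with about 10 to 20 N in all until the rollers snap over it.
- head_pocket (a point): Centre of the wide end pocket, for the lamp head: between blue cheeks 42 mm apart, holder x = 63 to 111 mm, cheek tops at z = 75 mm, end wall at x = 111; a yellow line on the base beside it.
- butt_pocket (a point): Centre of the narrow end pocket, for the butt cap: between blue cheeks 32 mm apart (too narrow for the head), holder x = -94 to -64 mm, tops at z = 75 mm.
- jaw (a joint): Angle of the sprung jaw, rad: 0 closed (at rest), grows to about 0.06 to 0.1 as the handle forces the rollers aside, springs back to 0 when the handle is home.
- spray_center (a point): Bystander: green spray can, 60 mm diameter, 160 mm tall, upright, loose; point half-way up.
- fluid_center (a point): Bystander: yellow bottle, 64 mm diameter, 150 mm tall, upright, loose; point half-way up.
- tin_center (a point): Bystander: low green tin, 56 mm diameter, 45 mm high, beside the lamp's handle, loose; point half-way up.
- sockets_center (a point): Bystander: closed black socket case, 110 (x) x 50 (y) x 35 mm high, beside the holder, loose; point half-way up.
There are look-alikes about, which are no part of the job. Of the things that look like the part that bears lamp_center, the smallest one is meant.

How it is judged:
On the way, in this order (a step that is already met when the one before it is completed fails the run):
1. the whole lamp is out of the cubby and lies let go on the bench (x of lamp_head in the frame of cubby below -0.105 m and height (world z) of lamp_center below 0.03 m and contact force between the fingers and lamp below 0.3 N and linear speed of lamp below 0.05 m/s), for 0.2 s.
2. the lamp sits home in the forks with the jaw closed over it (z of lamp_center in the frame of rack between 0.045 and 0.054 m and y of lamp_center in the frame of rack between -0.005 and 0.005 m and x of lamp_center in the frame of rack between -0.01 and 0.01 m and x of lamp_head in the frame of rack above 0.06 m and angle between the x axis of lamp_center and the x axis of rack, either way round below 0.06 rad and value of joint jaw below 0.03 rad), for 0.2 s.
At the end, for the whole second after the job is handed in: The lamp lies let go and at rest in the holder: lamp_center within 10 mm along, 5 mm across and -5/+4 mm in height of clip_seat, wand within 0.06 rad of the holder's x axis, head at the wide (+x) pocket, jaw closed (below 0.03 rad) (all of step 2 and linear speed of lamp below 0.03 m/s and contact force between the fingers and lamp below 0.3 N); the robot touches nothing.
It fails at once if the spray can is shoved more than 30 mm or tipped over (distance of spray_center from where it was at the start of the episode above 0.03 m or angle between spray_center's own z axis and vertical above 0.5 rad).
It fails at once if the yellow bottle is shoved more than 30 mm or tipped over (distance of fluid_center from where it was at the start of the episode above 0.03 m or angle between fluid_center's own z axis and vertical above 0.5 rad).
It fails at once if the tin is shoved more than 30 mm or tipped over (distance of tin_center from where it was at the start of the episode above 0.03 m or angle between tin_center's own z axis and vertical above 0.5 rad).
It fails at once if the socket case is shoved more than 30 mm or tipped over (distance of sockets_center from where it was at the start of the episode above 0.03 m or angle between sockets_center's own z axis and vertical above 0.5 rad).
It also fails if it takes over 61 s, if anything falls off the work surface, if the arm or the gripper's body presses on something with over 40 N, if the wrist force passes 120 N, or if a joint passes its speed limit or range.

### The arm

A 6-joint arm with a two-finger parallel gripper is mounted at the origin on the work surface. World frame = base frame: x ahead of the robot, y to its left, z up, the work surface at z = 0. Lengths are in m, angles in rad, forces in N, time in s.
With the tool pointing down it reaches from about 0.2 to 0.875 m from the base axis. Payload 3.4 kg.
Tool frame: the origin (TCP) lies between the finger pads; the fingertips stand 25 mm ahead of it and the grasp point (between the pads) lies 6 mm ahead of it (r.nose_length is the z of the fingertips in the tool frame, in m); z points along the fingers, x is the direction in which the jaws open and shut, and the axes are right-handed (so a half turn about z gives the same grasp; the last joint's range is limited). The gripper opens to 94 mm and grips with 3 to 60 N. Pads are 16 mm wide; open, the fingers measure 119 mm over their backs; the gripper's body (75 mm by 177 mm) begins 78 mm behind the grasp point.
Start: joints at [1.207, 0.276, 1.505, -0, 1.361, -0.121], TCP at [0.138, 0.558, 0.23] pointing down, gripper open.
Joint ranges: [-2.89, 2.89], [-0.75, 2.08], [0.22, 2.7], [-1.18, 4.32], [0.11, 2.71], [-2.7, 2.7]. Speed limits (rad/s): [2.57, 2.57, 3.14, 3.14, 3.14, 3.14].

### API

Orientations are given as a unit quaternion [w, x, y, z].
In Python, from plant import r, gripper_to, inverse_kinematics, vision, models, telemetry gives the robot as it stands. Calls block until the motion is done:
- r.move_to(position, orientation): joint-space move of the TCP to a pose.
- r.move_l(position, rot=None, vel=0.15, guard=None): straight line of the TCP; rot=None keeps the orientation; vel is the mean speed in m/s. With guard (N) it stops when the force on the tool has changed by that much, and returns True; else False.
- r.movej(angles): joint-space move.
- gripper_to(opening, f_grip=None): finger opening in m; f_grip is the grip in N (None keeps the last); returns when the fingers have stopped.
- r.hold(seconds).
- inverse_kinematics(position, orientation): joint angles nearest the present ones, or None.
- vision.snapshot(name): name is "scene" or "side" or "wrist"; returns the picture (384x512x3 uint8, red, green, blue); there is no depth.
- vision.get_calibration(name): a dict with "fx", "fy", "cx", "cy" (pixels), "D" ([k1, k2, p1, p2, k3] as OpenCV has them; the pictures are not rectified), "position" and "orientation" of the camera in the world. Camera axes: x right, y down, z forward; pixel columns grow to the right and rows downward; lengths in m; the calibration is good to about 2 mm. A picture is of the moment at which its call begins: read the wrist's pose just before it. get_calibration takes no time and is no camera call; for the wrist camera it gives the pose at the moment of the call.
A pose or a line that the arm cannot do raises r.PlanningError and nothing moves.
- r.sign_off(): hands the job in, once; it reports no verdict.
Trained networks look in the newest picture that a camera, given by its name, has taken for a name from the list of things; names that differ only in an ending like _2 or _b are one class to them, and where a whole thing is asked for, a point or a joint stands for the part that bears it (a point fixed in the world has none). Each returns a list of dicts, best first, with "score" (0 to 1); they miss things now and then, are a little off and sometimes report something else, mostly with a low value. They report only what shows in the picture. A call takes as long as a camera call. They do not tell look-alikes from the thing itself.
- models.boxes_of(thing, camera): "at" ([x, y, z] in m, in world coordinates, good to about 4 mm: the middle of the surface that is visible of it).
- models.regions_of(thing, camera): "pixels" (384x512 bool, what is visible of it).
- models.mark_of(thing, camera): "at" ([x, y, z] in m, in world coordinates, good to about 4 mm: a listed point, or the origin of a listed thing).
Readings, each from a call of its own:
- telemetry.current_t(): time.
- telemetry.current_joints(): joint angles.
- telemetry.current_dq(): joint speeds.
- telemetry.current_joint_efforts(): joint torques, N m.
- telemetry.current_ee_pos(): TCP position.
- telemetry.current_tool_rot(): TCP orientation.
- telemetry.current_wrist_force(): force on the tool from outside, world axes, zero at the start.
- telemetry.current_torque(): the same for the moment, N m.
- telemetry.current_opening(): finger opening in m.
Only numpy, scipy, OpenCV 4.12 (cv2) and the standard library are available. Lean on these libraries where they do the work, as an engineer would, in place of code of your own. Each camera call takes 0.05 s, during which the arm holds its last target. There are 200 camera calls.

## Working session

There is one attempt and no reset: what is moved stays moved. The work goes in short steps, each a Python script; the robot and the scene stay as the last script left them, time stands still between calls to the robot, and variables do not carry over. Pictures are saved under pics/ and viewed, on a budget of 10 in all, crops included, one or two more only if the job needs it, and the job is handed in when it is done.

```bash
ls; mkdir -p pics; python3 - <<'E'
from plant import r, vision, models, telemetry
import cv2, numpy as np
a=vision.snapshot("scene"); b=vision.snapshot("side")
cv2.imwrite("pics/a.png",cv2.cvtColor(a,cv2.COLOR_RGB2BGR))
cv2.imwrite("pics/b.png",cv2.cvtColor(b,cv2.COLOR_RGB2BGR))
for n in ["lamp_center","lamp_butt","lamp_head","cubby","rack","clip_seat","head_pocket","butt_pocket","clip_rollers","spray_center","fluid_center","tin_center","sockets_center"]:
  for c in ["scene","side"]:
    print(n,c,[(np.round(d["at"],3).tolist(),round(d["score"],2)) for d in models.mark_of(n,c)])
for c in ["scene","side"]: print(vision.get_calibration(c))
print(telemetry.current_t())
E
```

```text
pics
lamp_center scene [([0.254, 0.468, 0.018], 0.93), ([0.347, -0.192, 0.018], 0.8), ([0.655, -0.296, 0.065], 0.16)]
lamp_center side [([0.26, 0.471, 0.022], 0.9), ([0.343, -0.191, 0.019], 0.72), ([0.601, 0.265, 0.013], 0.63)]
lamp_butt scene [([0.35, -0.312, 0.02], 0.61), ([0.375, 0.439, 0.019], 0.55), ([0.513, 0.271, 0.017], 0.53)]
lamp_butt side [([0.348, -0.307, 0.018], 0.89), ([0.372, 0.439, 0.018], 0.74), ([0.52, 0.273, 0.016], 0.52)]
lamp_head scene [([0.146, 0.491, 0.02], 0.94), ([0.348, -0.077, 0.018], 0.87)]
lamp_head side [([0.344, -0.082, 0.017], 0.67)]
cubby scene [([0.648, 0.278, 0.004], 0.9)]
cubby side [([0.648, 0.279, -0.002], 0.56)]
rack scene [([0.652, -0.303, -0.0], 0.85), ([0.515, 0.273, 0.015], 0.31)]
rack side [([0.652, -0.306, 0.001], 0.68)]
clip_seat scene [([0.652, -0.305, 0.053], 0.82)]
clip_seat side [([0.647, -0.308, 0.047], 0.65)]
head_pocket scene [([0.645, -0.417, 0.018], 0.71), ([0.736, -0.33, 0.047], 0.63)]
head_pocket side [([0.734, -0.322, 0.049], 0.67)]
butt_pocket scene [([0.579, -0.289, 0.053], 0.66)]
butt_pocket side [([0.576, -0.291, 0.052], 
[... 527 characters left out ...]
ts_center side [([0.645, -0.421, 0.021], 0.71), ([0.736, -0.322, 0.049], 0.26)]
{'fx': 353.7323286173729, 'fy': 353.7323286173729, 'cx': 259.9633936116933, 'cy': 187.35982486568943, 'D': array([-0.09670821,  0.        ,  0.        ,  0.        ,  0.        ]), 'position': array([1.18752938, 0.61737119, 0.84338291]), 'orientation': array([-0.18257819,  0.36940323,  0.82673647, -0.38303168])}
{'fx': 366.328167911585, 'fy': 366.328167911585, 'cx': 244.30967502525948, 'cy': 190.64555165566895, 'D': array([0.0351557, 0.       , 0.       , 0.       , 0.       ]), 'position': array([0.35134245, 0.72915814, 0.90236569]), 'orientation': array([ 0.03686384, -0.12190779,  0.93343626, -0.33537486])}
1.4
```

```bash
python3 - <<'E'
import cv2
a=cv2.imread("pics/a.png");b=cv2.imread("pics/b.png")
cv2.imwrite("pics/a2.png",cv2.resize(a,(800,600),interpolation=cv2.INTER_CUBIC))
cv2.imwrite("pics/b2.png",cv2.resize(b,(800,600),interpolation=cv2.INTER_CUBIC))
E
```

```text
(no output)
```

View pics/a2.png

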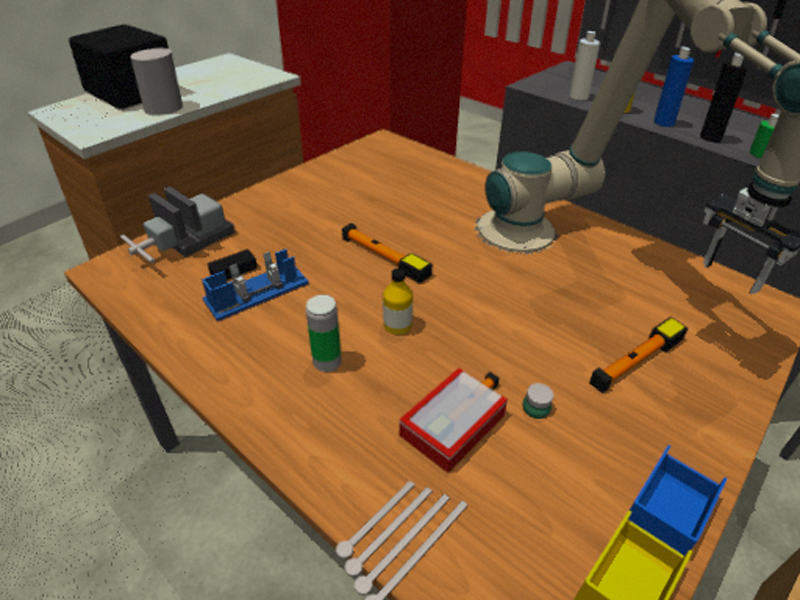

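View pics/b2.png

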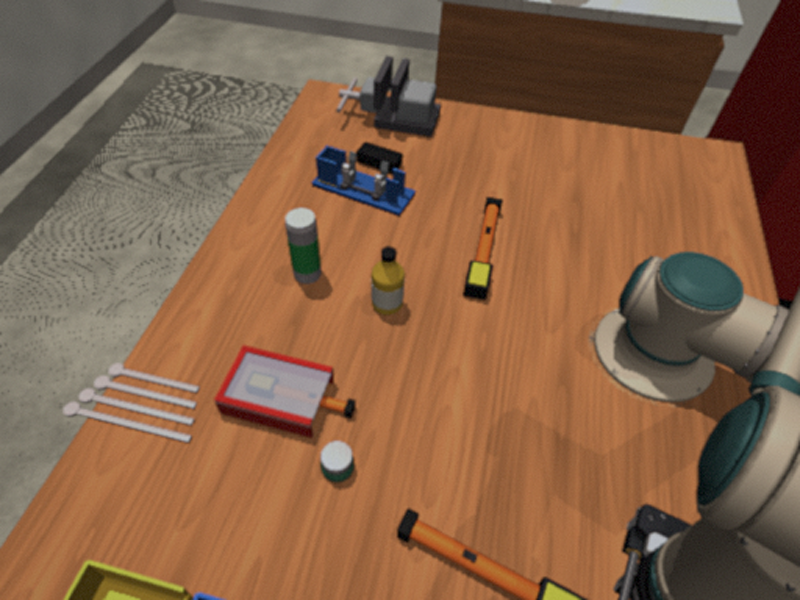

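Three lamps show in the scene picture:
- **(640,350):** butt to head about 235 mm.
- **(385,250):** also about 230 mm.
- **In the cubby:** butt at (492,380), butt to head about 165 mm. It is the smallest and it is in the cubby, so this is the one meant.

The cubby is at (453,418), the holder at (255,285), the tin at (538,400), the bottle at (397,305) and the spray can at (323,335). I'll confirm the choice from above with the wrist camera.

```bash
cat > h.py <<'E'
from plant import r, gripper_to, inverse_kinematics, vision, models, telemetry
import cv2, numpy as np
from scipy.spatial.transform import Rotation as R
def quat(yaw):  # tool down; jaws (tool x) open perpendicular to a wand of heading yaw
    a=yaw+np.pi/2
    return lambda flip=0: (R.from_euler('z',a+flip)*R.from_euler('x',np.pi)).as_quat(scalar_first=True)
def Q(yaw):   # of the two half-turn grasps the one with the smaller last joint
    p=telemetry.current_ee_pos(); best=None
    for f in (0,np.pi):
        q=quat(yaw)(f); j=inverse_kinematics(p,q)
        if j is not None and (best is None or abs(j[5])<best[0]): best=(abs(j[5]),q)
    return best[1]
def pix2w(c,uv,z):
    K=np.array([[c["fx"],0,c["cx"]],[0,c["fy"],c["cy"]],[0,0,1]])
    n=cv2.undistortPoints(np.float64(uv).reshape(-1,1,2),K,np.array(c["D"]))[:,0]
    d=R.from_quat(c["orientation"],scalar_first=True).apply(np.c_[n,np.ones(len(n))])
    p=np.array(c["position"]); return p+d*((z-p[2])/d[:,2])[:,None]
def save(name,img,crop=None):
    if crop: img=img[crop[1]:crop[3],crop[0]:crop[2]]
    s=min(800/img.shape[1],600/img.shape[0])
    cv2.imwrite(f"pics/{name}.png",cv2.cvtColor(cv2.resize(img,None,fx=s,fy=s,interpolation=cv2.INTER_CUBIC),cv2.COLOR_RGB2BGR))
E
python3 - <<'E'
from h import *
q=Q(-0.05); print(q, telemetry.current_tool_rot())
r.move_to([0.50,0.275,0.32],q)
c=vision.get_calibration("wrist"); im=vision.snapshot("wrist"); save("w1",im)
print(c, telemetry.current_joints(), telemetry.current_t())
for n in ["lamp_center","lamp_butt","lamp_head","cubby","tin_center"]:
    print(n,[(np.round(d["at"],4).tolist(),round(d["score"],2)) for d in models.mark_of(n,"wrist")])
for n in ["cubby","lamp_center"]:
  for d in models.regions_of(n,"wrist")[:2]:
    m=d["pixels"].astype(np.uint8); cs=max(cv2.findContours(m,0,2)[0],key=cv2.contourArea)
    print(n,d["score"],m.sum(),cv2.boxPoints(cv2.minAreaRect(cs)).round(0).tolist(),cv2.approxPolyDP(cs,6,True)[:,0].tolist())
E
```

```text
[4.43666053e-17 7.24561650e-01 6.89209994e-01 4.22019406e-17] [-1.99546351e-05  7.87535245e-01  6.16269614e-01  1.39890894e-05]
{'fx': 300.83706200669593, 'fy': 300.83706200669593, 'cx': 254.4992742153577, 'cy': 189.95999178422514, 'D': array([-0.0547513,  0.       ,  0.       ,  0.       ,  0.       ]), 'position': array([0.43229354, 0.27842707, 0.47468297]), 'orientation': array([0.0849379 , 0.71944679, 0.68453157, 0.08123057])} [ 3.82439096e-01  2.33773718e-01  1.34618929e+00  4.72724436e-04
  1.56211063e+00 -1.13968777e+00] 3.1583
lamp_center []
lamp_butt [([0.5193, 0.2729, 0.0144], 0.68), ([0.3731, 0.4435, 0.0208], 0.63)]
lamp_head [([0.345, -0.0726, 0.0207], 0.55)]
cubby [([0.6475, 0.2756, -0.0042], 0.86)]
tin_center [([0.512, 0.371, 0.0215], 0.97)]
cubby 0.65 5393 [[219.0, 201.0], [298.0, 200.0], [299.0, 276.0], [220.0, 277.0]] [[292, 200], [253, 208], [222, 202], [223, 276], [297, 275]]
lamp_center 0.62 1607 [[-0.0, 53.0], [45.0, 53.0], [45.0, 92.0], [0.0, 92.0]] [[40, 58], [0, 55], [0, 92], [44, 89]]
lamp_center 0.57 527 [[245.0, 168.0], [261.0, 168.0], [261.0, 206.0], [245.0, 206.0]] [[246, 168], [248, 204], [258, 205], [260, 169]]
```

View pics/w1.png

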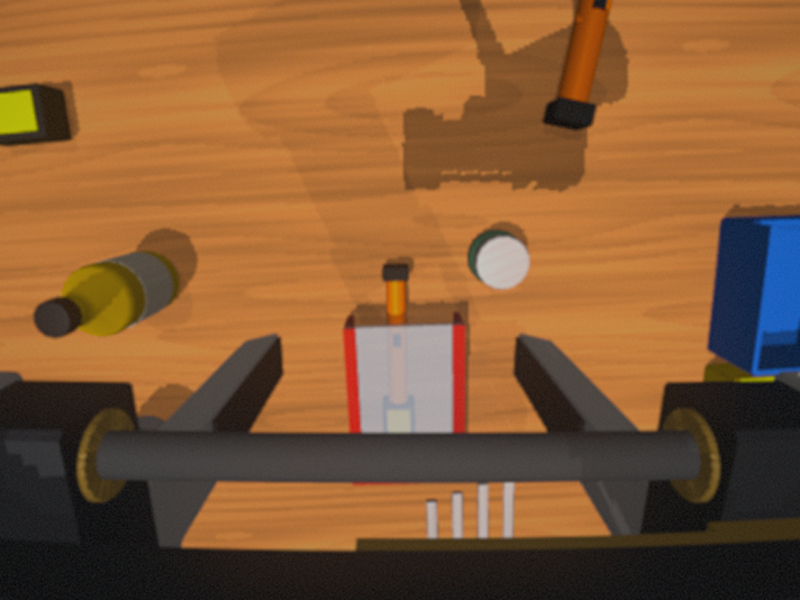

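```bash
python3 - <<'E'
from h import *
im=cv2.cvtColor(cv2.imread("pics/w1.png"),cv2.COLOR_BGR2RGB); save("w1c",im,(320,240,500,440))
c=vision.get_calibration("wrist")
f=lambda uv,z: pix2w(c,np.array(uv)/1.5625,z)[:,:2].round(4).tolist()
print("cap,lens",f([[396,268],[399,420]],.026),"mouth, sides",f([[347,320],[466,318],[350,430],[466,430]],.046))
E
```

```text
cap,lens [[0.5118, 0.2727], [0.6737, 0.2676]] mouth, sides [[0.5559, 0.2238], [0.5596, 0.3369], [0.6718, 0.2179], [0.6778, 0.3353]]
```

View pics/w1c.png

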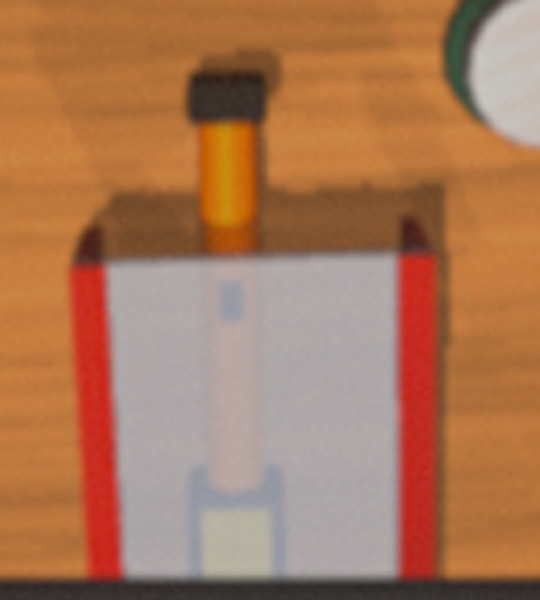

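The crop shows the short lamp (cap about (228,97), handle, head below the roof at (237,530)). It is the 195 mm one, head first in the cubby and roughly along the cubby's x axis. Next I grip the handle just ahead of the cap and pull.

```bash
python3 - <<'E'
from h import *
yaw=-0.035; u=np.array([np.cos(yaw),np.sin(yaw),0])
q=Q(yaw); p=np.array([0.536,0.272,0.029])
gripper_to(0.06)
r.move_to([p[0],p[1],0.12],q)
print("guard",r.move_l(p,vel=0.1,guard=6), telemetry.current_ee_pos())
gripper_to(0.0,f_grip=25); print("open",telemetry.current_opening(),telemetry.current_wrist_force())
print("guard",r.move_l(telemetry.current_ee_pos()-0.175*u,vel=0.1,guard=20))
print(telemetry.current_ee_pos(),telemetry.current_opening(),telemetry.current_wrist_force())
gripper_to(0.06); r.hold(0.3)
e=telemetry.current_ee_pos()
r.move_l([e[0],e[1],0.15],vel=0.25)
r.move_to([0.46,0.275,0.32],q)
c=vision.get_calibration("wrist"); im=vision.snapshot("wrist"); save("w2",im); print(c["position"],c["orientation"])
for n in ["lamp_center","lamp_butt","lamp_head","cubby"]:
    print(n,[(np.round(d["at"],4).tolist(),round(d["score"],2)) for d in models.mark_of(n,"wrist")])
for d in models.regions_of("lamp_center","wrist")[:3]:
    m=d["pixels"].astype(np.uint8); cs=max(cv2.findContours(m,0,2)[0],key=cv2.contourArea)
    print(d["score"],m.sum(),cv2.boxPoints(cv2.minAreaRect(cs)).round(1).tolist())
    print(pix2w(c,cv2.boxPoints(cv2.minAreaRect(cs)),.02).round(4).tolist())
print(telemetry.current_t())
E
```

```text
guard False [0.53657375 0.27221537 0.02966776]
open 0.018792325993435367 [-1.1238252   0.20990435  0.90188115]
guard False
[0.36105344 0.27815908 0.02902237] 0.01933411574955806 [-1.43290537  0.01813302  1.01528307]
[0.39225532 0.27672845 0.47253303] [0.08368038 0.71473891 0.68979033 0.07959391]
lamp_center [([0.2545, 0.4645, 0.0151], 0.85), ([0.4281, 0.2784, 0.014], 0.83)]
lamp_butt [([0.3731, 0.4414, 0.0204], 0.91), ([0.3412, 0.2779, 0.017], 0.89)]
lamp_head [([0.3432, -0.0721, 0.022], 0.81), ([0.5031, 0.2743, 0.0123], 0.59)]
cubby [([0.6483, 0.2761, -0.0012], 0.78)]
0.81 1741 [[-3.0999999046325684, 82.19999694824219], [48.29999923706055, 77.69999694824219], [51.5, 113.9000015258789], [0.10000000149011612, 118.4000015258789]]
[[0.3193, -0.108, 0.02], [0.3186, -0.0248, 0.02], [0.3706, -0.0285, 0.02], [0.3724, -0.1135, 0.02]]
0.78 2066 [[245.0, 78.0], [266.0, 78.0], [266.0, 209.0], [245.0, 209.0]]
[[0.3338, 0.2645, 0.02], [0.3349, 0.2945, 0.02], [0.5301, 0.2891, 0.02], [0.529, 0.2562, 0.02]]
0.69 2525 [[348.5, 108.0999984741211], [377.1000061035156, -6.199999809265137], [407.8999938964844, 1.5], [379.29998779296875, 115.80000305175781]]
[[0.3806, 0.4141, 0.02], [0.2268, 0.4512, 0.02], [0.2369, 0.4952, 0.02], [0.3928, 0.4605, 0.02]]
11.5333
```

View pics/w2.png

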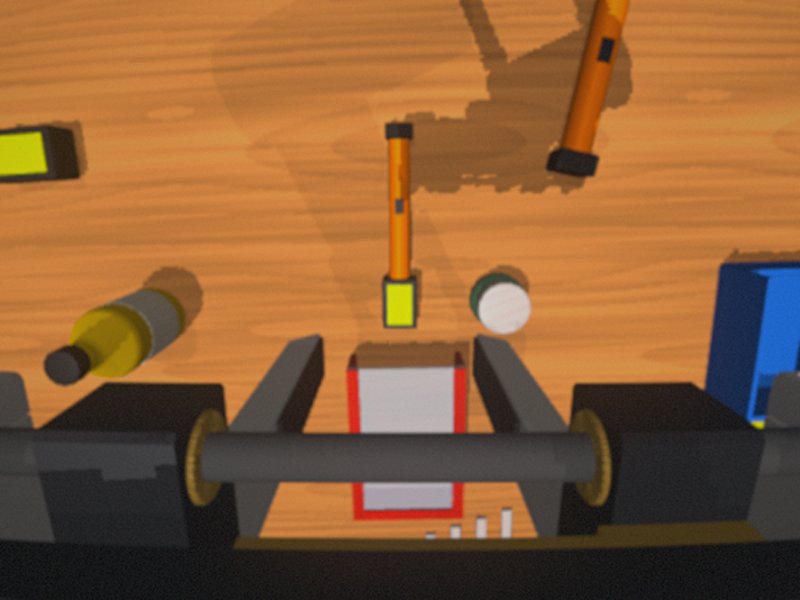

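The lamp is fully out and lying flat: cap (399,130), head (400,302), with the cubby mouth at row 355. Next, a closer look at the holder before regrasping.

```bash
python3 - <<'E'
from h import *
c=vision.get_calibration("wrist")
print("lamp cap/lens",pix2w(c,np.array([[398.5,130],[400,302]])/1.5625,.026).round(4).tolist(), "ends", pix2w(c,np.array([[398.5,123],[400,328]])/1.5625,.02).round(4).tolist())
gripper_to(0.09)
r.move_to([0.50,-0.27,0.36],Q(-0.22))
c=vision.get_calibration("wrist"); im=vision.snapshot("wrist"); save("w3",im)
for n in ["rack","clip_seat","head_pocket","butt_pocket","clip_rollers","sockets_center"]:
    print(n,[(np.round(d["at"],4).tolist(),round(d["score"],2)) for d in models.mark_of(n,"wrist")])
print(telemetry.current_t(),telemetry.current_joints()[5])
E
```

```text
lamp cap/lens [[0.3433, 0.2791, 0.026], [0.5044, 0.275, 0.026]] ends [[0.3365, 0.2793, 0.02], [0.5329, 0.274, 0.02]]
rack [([0.6518, -0.3088, -0.0021], 0.64)]
clip_seat [([0.6488, -0.3085, 0.0472], 0.96)]
head_pocket [([0.7384, -0.3194, 0.0474], 0.94)]
butt_pocket [([0.5782, -0.2882, 0.0465], 0.69)]
clip_rollers [([0.6524, -0.2986, 0.0638], 0.62)]
sockets_center [([0.6466, -0.4198, 0.0209], 0.96)]
14.5083 -1.9683353887404877
```

View pics/w3.png

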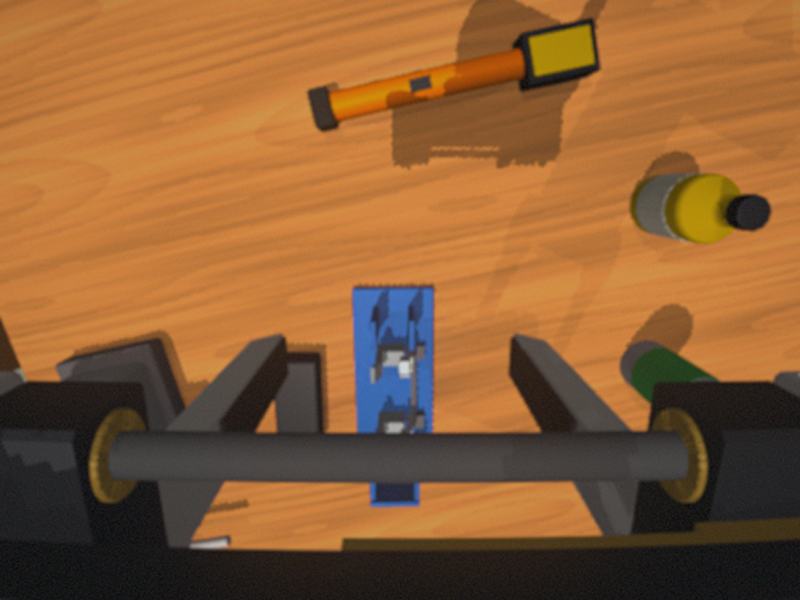

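The holder's near end is at (393,287), its axis runs almost vertically in the picture, the fork rollers are at about (405,367) and (410,425), and the socket case is at (300,390). I'll fit the base-plate edges to get a precise pose.

```bash
python3 - <<'E'
from h import *
c=vision.get_calibration("wrist"); im=vision.snapshot("wrist")
h=cv2.cvtColor(im,cv2.COLOR_RGB2HSV); m=cv2.inRange(h,(100,120,40),(125,255,255))
L=[];Rr=[]
for v in range(188,272,2):
    u=np.flatnonzero(m[v,215:290])+215
    if len(u): L.append((u[0],v)); Rr.append((u[-1]+1,v))
print(L[::8],Rr[::8])
top=[(u,np.flatnonzero(m[150:230,u])[0]+150) for u in range(232,272,3)]; print(top[::4])
out=[]
for e in (L,Rr):
    w=pix2w(c,e,.012)[:,:2]; vx,vy,x0,y0=cv2.fitLine(w.astype(np.float32),cv2.DIST_HUBER,0,1e-4,1e-4).ravel(); s=np.sign(vx); out.append((np.arctan2(vy*s,vx*s),x0,y0)); print(out[-1])
yaw=np.mean([o[0] for o in out]); u=np.array([np.cos(yaw),np.sin(yaw)]); n=np.array([-u[1],u[0]])
lat=[n@np.array(o[1:]) for o in out]; print("width",lat[1]-lat[0])
t=np.median(pix2w(c,top,.012)[:,:2]@u)
for y in (yaw,-0.22):
  u=np.array([np.cos(y),np.sin(y)]); n=np.array([-u[1],u[0]]); lat=[n@np.array(o[1:]) for o in out]
  print("yaw",y,"origin",u*(t+.118)+n*np.mean(lat))
A=np.array([.577,-.2895]);B=np.array([.736,-.323]); print("marks yaw",np.arctan2(*(B-A)[::-1]))
E
```

```text
[(np.int64(227), 188), (np.int64(227), 204), (np.int64(228), 220), (np.int64(229), 236), (np.int64(229), 252), (np.int64(230), 268)] [(np.int64(277), 188), (np.int64(277), 204), (np.int64(277), 220), (np.int64(277), 236), (np.int64(277), 252), (np.int64(277), 268)]
[(232, np.int64(185)), (244, np.int64(185)), (256, np.int64(185)), (268, np.int64(185))]
(np.float32(-0.20456141), np.float32(0.60600245), np.float32(-0.34136027))
(np.float32(-0.20132934), np.float32(0.6340346), np.float32(-0.2588583))
width 0.0864588
yaw -0.20294538 origin [ 0.65872638 -0.30807451]
yaw -0.22 origin [ 0.65586736 -0.30812578]
marks yaw -0.20765470503926434
```

```bash
python3 - <<'E'
from h import *
ly=-0.0255; ry=-0.206
u=lambda a: np.array([np.cos(a),np.sin(a),0])
g=np.array([0.426,0.277,0.028])+0.006*u(ly)
gripper_to(0.05)
r.move_to([0.45,0.1,0.33],Q(ly)); r.move_to([g[0],g[1],0.12],Q(ly))
print("guard",r.move_l(g,vel=0.1,guard=6))
gripper_to(0.0,f_grip=50); print(telemetry.current_ee_pos(),telemetry.current_opening())
r.move_l([g[0],g[1],0.33],vel=0.25)
r.move_to([0.50,0,0.36],Q(-0.1))
s=np.array([0.653,-0.307,0])+0.006*u(ry)
r.move_to([s[0],s[1],0.25],Q(ry)); r.move_l([s[0],s[1],0.15],vel=0.15)
print(telemetry.current_ee_pos(),telemetry.current_opening(),telemetry.current_t())
for cam in ["scene","side","wrist"]:
    im=vision.snapshot(cam); save("h_"+cam,im); cv2.imwrite(f"pics/raw_{cam}.png",im[:,:,::-1])
    for n in ["lamp_center","lamp_butt","lamp_head","clip_seat","head_pocket","butt_pocket","rack"]:
        print(cam,n,[(np.round(d["at"],4).tolist(),round(d["score"],2)) for d in models.mark_of(n,cam)])
a=cv2.imread("pics/raw_scene.png")[100:240,90:250]; b=cv2.imread("pics/raw_side.png")[40:180,170:330]
cv2.imwrite("pics/h2.png",cv2.resize(np.hstack([a,b]),(800,350),interpolation=cv2.INTER_CUBIC))
E
```

```text
guard False
[0.43205993 0.27675093 0.02820892] 0.01847466670274109
[ 0.65964739 -0.30820785  0.15146769] 0.018756896322200903 27.05
scene lamp_center [([0.3486, -0.192, 0.0206], 0.77), ([0.2579, 0.4676, 0.0211], 0.7), ([0.6518, -0.3055, 0.1361], 0.61), ([0.6937, -0.0183, 0.0781], 0.51)]
scene lamp_butt [([0.3463, -0.3094, 0.019], 0.94), ([0.3736, 0.4382, 0.0195], 0.78), ([0.5785, -0.2888, 0.0518], 0.71), ([0.5678, -0.2895, 0.1366], 0.69)]
scene lamp_head [([0.3493, -0.0806, 0.0187], 0.95), ([0.7316, -0.3227, 0.133], 0.83), ([0.1474, 0.4903, 0.0175], 0.79)]
scene clip_seat [([0.6509, -0.3078, 0.0559], 0.63)]
scene head_pocket [([0.7357, -0.3258, 0.048], 0.8), ([0.6435, -0.4176, 0.0165], 0.46)]
scene butt_pocket [([0.5771, -0.2901, 0.048], 0.64)]
scene rack [([0.6536, -0.3068, -0.0009], 0.78)]
side lamp_center [([0.2602, 0.4702, 0.0233], 0.65), ([0.3424, -0.1933, 0.0183], 0.62), ([0.6548, -0.3089, 0.1345], 0.56)]
side lamp_butt [([0.3491, -0.3086, 0.0225], 0.79), ([0.5147, 0.0126, 0.0702], 0.73), ([0.575, -0.2918, 0.1367], 0.65), ([0.3687, 0.438, 0.0196], 0.57)]
side lamp_head [([0.7261, -0.3227, 0.1358], 0.83), ([0.3488, -0.0764, 0.0207], 0.82)]
side clip_seat [([0.648, -0.3079, 0.0433], 0.98)]
side head_pocket [([0.7365, -0.3231, 0.0506], 0.71)]
side butt_pocket [([0.5738, -0.2917, 0.0493], 0.75), ([0.6518, -0.3098, 0.1298], 0.65)]
side rack [([0.6505, -0.3117, -0.0012], 0.79), ([0.7245, -0.3217, 0.1394], 0.62)]
wrist lamp_center [([0.6529, -0.3039, 0.1343], 0.86)]
wrist lamp_butt [([0.5725, -0.2892, 0.1386], 0.59)]
wrist lamp_head [([0.7285, -0.3257, 0.1369], 0.76)]
wrist clip_seat []
wrist head_pocket []
wrist butt_pocket [([0.5724, -0.2916, 0.1348], 0.45)]
wrist rack []
```

View pics/h2.png

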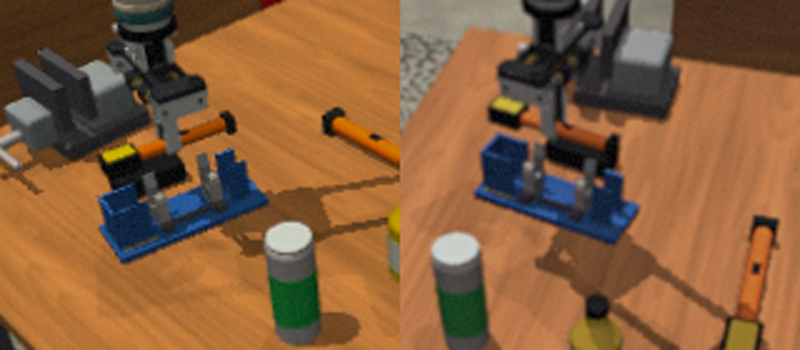

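View pics/h_wrist.png

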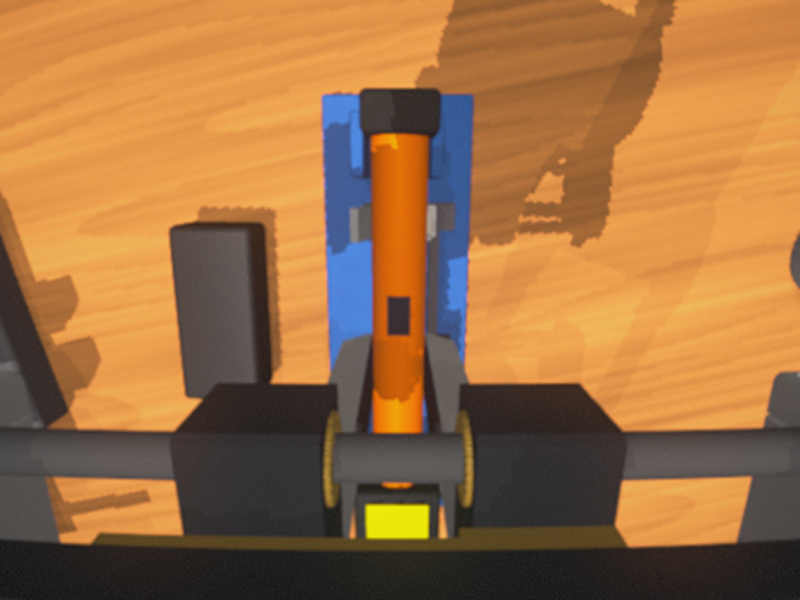

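The lamp is held level above the holder with its head over the wide pocket (wrist picture: cap (400,110), base end corners (322,96) and (474,94), socket case (220,310)). I'll check lamp against base in this one camera frame.

```bash
python3 - <<'E'
from h import *
c=vision.get_calibration("wrist"); k=1.5625
W=lambda uv,z: pix2w(c,np.array(uv)/k,z)[:,:2]
im=cv2.imread("pics/raw_wrist.png"); h=cv2.cvtColor(im,cv2.COLOR_BGR2HSV)
m=cv2.inRange(h,(100,100,30),(125,255,255)); o=cv2.inRange(h,(3,150,80),(20,255,255))
L=[];Rr=[];C=[]
for v in range(64,225,3):
    x=np.flatnonzero(m[v,195:320])+195
    if len(x)>4: L.append((x[0],v)); Rr.append((x[-1]+1,v))
for v in range(90,225,3):
    x=np.flatnonzero(o[v,225:290])+225; C.append((x.mean()+.5,v))
print(L[::9],Rr[::9],C[::9])
def line(p,z):
    vx,vy,x0,y0=cv2.fitLine(pix2w(c,p,z)[:,:2].astype(np.float32),cv2.DIST_HUBER,0,1e-4,1e-4).ravel(); s=np.sign(vx); return np.arctan2(vy*s,vx*s),np.array([x0,y0])
l,rr,ca=line(L,.012),line(Rr,.012),line(C,.143)
print("base edges",l,rr,"lamp axis",ca)
y=-0.206; u=np.array([np.cos(y),np.sin(y)]); n=np.array([-u[1],u[0]]); 
print("base lat",n@l[1],n@rr[1],"mid",n@(l[1]+rr[1])/2,"lamp lat",n@ca[1],"tcp lat",n@telemetry.current_ee_pos()[:2])
e=W([[340,95],[456,94]],.012)@u; cap=W([[400,111]],.137+.013)@u
print("base end along",e,"-> origin",e.mean()+.118,"cap top rows 89/133:",W([[400,89],[400,133]],.149)@u,"tcp along",u@telemetry.current_ee_pos()[:2])
print("seat used: along",u@np.array([.653,-.307]),"lat",n@np.array([.653,-.307]))
E
```

```text
[(np.int64(207), 64), (np.int64(208), 91), (np.int64(209), 118), (np.int64(210), 145), (np.int64(210), 172), (np.int64(211), 199)] [(np.int64(302), 64), (np.int64(301), 91), (np.int64(301), 118), (np.int64(300), 145), (np.int64(299), 172), (np.int64(298), 199)] [(np.float64(255.58333333333334), 90), (np.float64(255.5), 117), (np.float64(255.5), 144), (np.float64(255.5), 171), (np.float64(255.0), 198)]
base edges (np.float32(-0.20835415), array([ 0.60250473, -0.34160846], dtype=float32)) (np.float32(-0.20756811), array([ 0.64807564, -0.26176772], dtype=float32)) lamp axis (np.float32(-0.21305284), array([ 0.61014867, -0.29794946], dtype=float32))
base lat -0.21114580809378009 -0.12367178454532145 mid -0.16740878782939528 lamp lat -0.1668463540604311 tcp lat -0.16690129910975574
base end along [0.58949858 0.58897876] -> origin 0.7072386717841396 cap top rows 89/133: [0.61178826 0.62498264] tcp along 0.7079775941615162
seat used: along 0.7019892324099517 lat -0.16694046118447992
```

```bash
python3 - <<'E'
from h import *
ry=-0.208; u=np.array([np.cos(ry),np.sin(ry),0]); e=telemetry.current_ee_pos(); s=e+0.002*u; q=Q(ry)
gripper_to(0.0,f_grip=60)
r.move_l([s[0],s[1],0.12],rot=q,vel=0.1)
print("f0",telemetry.current_wrist_force())
for z in (.098,.09,.084,.078,.072,.067,.064):
    hit=r.move_l([s[0],s[1],z],vel=0.04,guard=35); print(z,hit,telemetry.current_ee_pos().round(4),telemetry.current_wrist_force().round(1),telemetry.current_torque().round(2))
    if hit: break
for cam in ["scene","side"]:
    im=vision.snapshot(cam); cv2.imwrite(f"pics/raw_{cam}.png",im[:,:,::-1])
    for n in ["lamp_center","lamp_head","clip_seat"]:
        print(cam,n,[(np.round(d["at"],4).tolist(),round(d["score"],2)) for d in models.mark_of(n,cam) if d["at"][0]>.6])
a=cv2.imread("pics/raw_scene.png")[120:240,110:230]; b=cv2.imread("pics/raw_side.png")[60:180,180:300]
cv2.imwrite("pics/p.png",cv2.resize(np.hstack([a,b]),(800,400),interpolation=cv2.INTER_CUBIC))
print(telemetry.current_t())
E
```

```text
Traceback (most recent call last):
plant.PlanningError: the arm cannot follow that straight line within its joint ranges
```

```bash
cat >> h.py <<'E'
def Qn(yaw):  # the half-turn nearest the present tool orientation
    t=np.array(telemetry.current_tool_rot()); return max((quat(yaw)(f) for f in (0,np.pi)),key=lambda q:abs(q@t))
E
cat > press.py <<'E'
from h import *
print(telemetry.current_joints().round(3),telemetry.current_opening())
ry=-0.208; u=np.array([np.cos(ry),np.sin(ry),0]); e=telemetry.current_ee_pos(); s=e+0.002*u; q=Qn(ry)
r.move_l([s[0],s[1],0.12],rot=q,vel=0.1)
print("f0",telemetry.current_wrist_force())
for z in (.098,.09,.084,.078,.072,.067,.064):
    hit=r.move_l([s[0],s[1],z],vel=0.04,guard=35); print(z,hit,telemetry.current_ee_pos().round(4),telemetry.current_wrist_force().round(1),telemetry.current_torque().round(2))
    if hit: break
for cam in ["scene","side"]:
    im=vision.snapshot(cam); cv2.imwrite(f"pics/raw_{cam}.png",im[:,:,::-1])
    for n in ["lamp_center","lamp_head","clip_seat"]:
        print(cam,n,[(np.round(d["at"],4).tolist(),round(d["score"],2)) for d in models.mark_of(n,cam) if d["at"][0]>.6])
a=cv2.imread("pics/raw_scene.png")[120:240,110:230]; b=cv2.imread("pics/raw_side.png")[60:180,180:300]
cv2.imwrite("pics/p.png",cv2.resize(np.hstack([a,b]),(800,400),interpolation=cv2.INTER_CUBIC))
print(telemetry.current_t())
E
python3 press.py
```

```text
[-0.533  0.55   1.259  0.     1.332 -1.898] 0.018735613613986273
f0 [ 1.51612605 -0.58836118 -1.24073307]
0.098 False [ 0.6609 -0.3087  0.0979] [-0.  -0.8 -2.1] [ 0.07  0.01 -0.01]
0.09 False [ 0.661 -0.309  0.09 ] [ 0.4 -0.7 -1.3] [-0.15  0.   -0.02]
0.084 False [ 0.6606 -0.3113  0.0858] [-2.1 -4.7  4.8] [-0.84  0.47  0.11]
0.078 False [ 0.6609 -0.3109  0.0831] [-5.1 -2.2 17. ] [-0.44  1.09  0.01]
0.072 False [ 0.6607 -0.3109  0.0747] [-1.2 -3.3  6.7] [-0.66  0.8   0.1 ]
0.067 False [ 0.6614 -0.3106  0.0687] [ 0.1 -3.   4. ] [-0.77  0.31  0.14]
0.064 False [ 0.6616 -0.31    0.0656] [-2.1 -2.3  6.3] [-0.68  0.06 -0.1 ]
scene lamp_center [([0.6479, 0.2768, 0.0017], 0.26)]
scene lamp_head [([0.7324, -0.3228, 0.0457], 0.46)]
scene clip_seat [([0.6545, -0.3058, 0.0535], 0.91)]
side lamp_center [([0.6534, -0.3087, 0.0457], 0.44)]
side lamp_head [([0.7285, -0.3266, 0.0515], 0.67)]
side clip_seat [([0.6473, -0.3086, 0.0448], 0.69), ([0.6459, -0.4183, 0.0209], 0.47)]
31.7917
```

View pics/p.png

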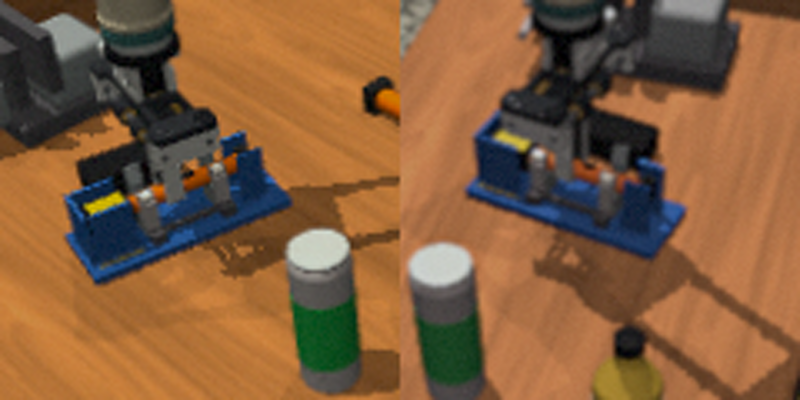

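The force peaked at 17 N and then dropped, so the rollers snapped over. The picture shows the wand in both forks and the yellow lens inside the wide pocket. I'll press once more to confirm it reaches the floor, then release.

```bash
python3 - <<'E'
from h import *
e=telemetry.current_ee_pos()
for z in (.062,.059):
    print(z,r.move_l([e[0],e[1],z],vel=0.03,guard=25),telemetry.current_ee_pos().round(4),telemetry.current_wrist_force().round(1),telemetry.current_torque().round(2))
r.move_l([e[0],e[1],.0645],vel=0.05)
gripper_to(0.04); r.hold(0.3)
print("rel",telemetry.current_wrist_force().round(1),telemetry.current_ee_pos().round(4))
r.move_l([e[0],e[1],.16],vel=0.1,guard=15); print("up",telemetry.current_ee_pos().round(4),telemetry.current_wrist_force().round(1))
p=telemetry.current_ee_pos(); r.move_l([p[0]-.12,p[1]+.03,.34],vel=0.25)
c=vision.get_calibration("wrist")
for cam in ["scene","side","wrist"]:
    im=vision.snapshot(cam); cv2.imwrite(f"pics/raw_{cam}.png",im[:,:,::-1])
    for n in ["lamp_center","lamp_head","lamp_butt","clip_seat"]:
        print(cam,n,[(np.round(d["at"],4).tolist(),round(d["score"],2)) for d in models.mark_of(n,cam) if d["at"][0]>.53])
for n in ["spray_center","fluid_center","tin_center","sockets_center"]: print(n,[np.round(d["at"],3).tolist() for d in models.mark_of(n,"side")[:1]])
a=cv2.imread("pics/raw_scene.png")[150:220,120:210]; b=cv2.imread("pics/raw_side.png")[80:150,190:280]; w=cv2.imread("pics/raw_wrist.png")
z=lambda i,s:cv2.resize(i,s,interpolation=cv2.INTER_CUBIC)
cv2.imwrite("pics/f.png",np.vstack([np.hstack([z(a,(400,311)),z(b,(400,311))]),z(w[120:265,160:460],(800,289))[:, :]]))
print(telemetry.current_t())
E
```

```text
0.062 False [ 0.6617 -0.3101  0.0648] [-4.   0.5 11.4] [-0.1   0.51  0.03]
0.059 False [ 0.6617 -0.3101  0.0647] [-7.   1.4 23.4] [0.21 1.07 0.06]
rel [0.7 0.4 0.2] [ 0.6617 -0.31    0.0646]
up [ 0.6612 -0.3098  0.159 ] [ 0.1 -0.2 -0.1]
scene lamp_center [([0.6563, -0.3043, 0.0515], 0.64)]
scene lamp_head [([0.7344, -0.3246, 0.0493], 0.5)]
scene lamp_butt [([0.5688, -0.2916, 0.053], 0.7)]
scene clip_seat [([0.653, -0.3064, 0.0522], 0.85)]
side lamp_center [([0.6555, -0.3064, 0.0482], 0.68), ([0.6483, 0.2791, -0.0017], 0.22)]
side lamp_head [([0.6531, -0.2983, 0.059], 0.73), ([0.6927, -0.0181, 0.0827], 0.72), ([0.7279, -0.3249, 0.0502], 0.7)]
side lamp_butt [([0.5748, -0.2904, 0.0541], 0.53)]
side clip_seat [([0.6512, -0.3064, 0.0426], 0.77)]
wrist lamp_center [([0.6538, -0.3052, 0.0536], 0.98), ([0.7016, -0.0196, 0.0811], 0.68)]
wrist lamp_head [([0.7332, -0.3269, 0.0485], 0.92), ([0.7005, -0.015, 0.0822], 0.32)]
wrist lamp_butt [([0.5743, -0.291, 0.0512], 0.6), ([0.6546, -0.3108, -0.0026], 0.3)]
wrist clip_seat [([0.6559, -0.3062, 0.0438], 0.67)]
spray_center [[0.693, -0.017, 0.08]]
fluid_center [[0.515, 0.014, 0.069]]
tin_center [[0.501, 0.37, 0.025]]
sockets_center [[0.645, -0.415, 0.019]]
36.475
```

View pics/f.png

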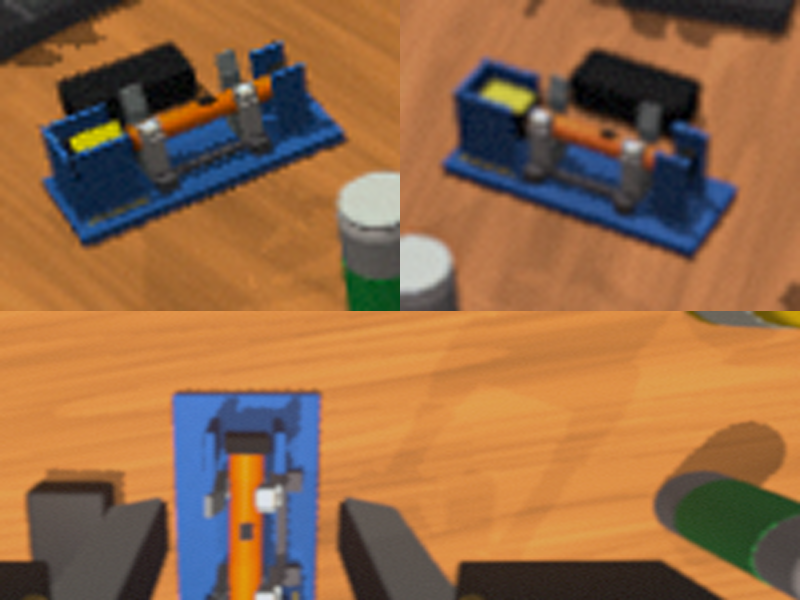

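The lamp lies level in both forks with the white rollers over the handle, the head in the wide pocket and the cap in the narrow one. The bystanders have not moved and the gripper is clear, so I'm handing in.

```bash
python3 -c "
from h import *
r.sign_off(); print(telemetry.current_t())"
```

```text
the job is handed in; nothing more can be done
the job is handed in; nothing more can be done
```

The job is handed in, with the small lamp sitting home in the blue holder. No verdict is reported, so this rests on my own last checks. The last clock reading before hand-in was 36.5 s of the 61 s allowed.

**What I did:**
- I pulled the lamp about 175 mm out of the cubby by its handle end and let it go on the bench.
- I took it again by the middle and pressed it into the holder. The force peaked at about 17 N and then dropped as the rollers snapped over.
- A second press to 23 N stopped with the lamp's axis at about z = 50 mm, so it is on the fork floors. Then I let go and moved the arm clear.

**Last checks:**
- **Lamp:** the three cameras put lamp_center within about 4 mm along and 2 mm across of clip_seat. The pictures show the head in the wide pocket and the white rollers over the handle. I had no direct reading of the jaw angle.
- **Bystanders:** the spray can, bottle, tin and socket case all read within about 6 mm of where they started, which is about the accuracy of the measurement.

**What disagreed or failed:**
- The holder's position along its length differed by about 5 mm between the base-plate edges and the networks' marks. I placed the lamp in between.
- The side camera read clip_seat 5 to 7 mm too low, though its lamp height agreed with the press.
- One planned line was refused because I asked for the wrong half-turn of the wrist. Nothing moved, and I corrected it.

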